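# Load a round blank into a sloped feed gutter

### The arm

A 7-joint arm with a two-finger parallel gripper is mounted at the origin on the work surface. World frame = base frame: x ahead of the robot, y to its left, z up, the work surface at z = 0. Lengths are in m, angles in rad, forces in N, time in s.
With the tool pointing down it reaches from about 0.425 to 0.95 m from the base axis. Payload 4.7 kg.
Tool frame: the origin (TCP) lies on the centre line of the jaws, within the pads' length; the fingertips stand robot.nose_length ahead of it and the grasp point (between the pads) lies 8 mm behind it (robot.nose_length is the distance from the TCP to the fingertips, in m); z points along the fingers, y is the line along which they close (so a half turn about z gives the same grasp; the last joint's range is limited). The gripper opens to 85 mm and grips with 20 to 120 N. Pads are 22 mm wide; open, the fingers measure 114 mm over their backs; the gripper's body (76 mm by 85 mm) begins 54 mm behind the grasp point. The pads swing forward as they close: fully open they stand 13 mm farther back than shut.
Start: joints at [1.136, 0.469, -0.049, 1.532, 0.024, 1.141, -0.082], TCP at [0.267, -0.62, 0.242] pointing down, gripper open.
Joint ranges: [-2.59, 2.59], [-0.33, 1.99], [-1.39, 1.29], [0.1, 2.45], [-1.04, 4.18], [0.21, 1.99], [-2.66, 2.66]. Speed limits (rad/s): [2.57, 2.57, 3.14, 3.14, 3.14, 3.14, 3.14].

### API

Orientations are given as [roll, pitch, yaw] about the fixed x, y, z axes, in that order (R = Rz(yaw) Ry(pitch) Rx(roll)).
In Python, from plant import robot gives the robot as it stands. Calls block until the motion is done:
- robot.goto(position, orientation): joint-space move of the TCP to a pose.
- robot.move_straight(position, vel=0.15, attitude=None, contact_N=None): straight line of the TCP; attitude=None keeps the orientation; vel is the mean speed in m/s. With contact_N (N) it stops when the force on the tool has changed by that much, and returns True; else False.
- robot.move_joints(angles): joint-space move.
- robot.grip(opening, strength=None): opening from 0.0 (shut) to 1.0 (fully open); strength is the grip in N (None keeps the last); returns when the fingers have stopped.
- robot.sleep(seconds).
- robot.inverse_kinematics(position, orientation): joint angles nearest the present ones, or None.
- robot.sense(): the state.
- robot.grab_frame(name): name is "scene" or "side" or "wrist"; returns a dict with "image" (420x560x3 uint8, red, green, blue), "range_z" (420x560 float32, m along the optical axis (not along the pixel's ray), 0 where there is no reading), "fx", "fy", "cx", "cy" (pixels), "R" (3x3) and "t" (3): a world point X has camera coordinates R X + t. Camera axes: x right, y down, z forward; pixel columns grow to the right and rows downward; lengths in m; the calibration is good to about 2 mm. A picture is of the moment at which its call begins.
A pose or a line that the arm cannot do raises robot.IKError and nothing moves.
- robot.close_job(): hands the job in; it is judged then, once.
The state is a dict: "t": time; "joint_pos": joint angles; "joint_velocities": joint speeds; "effort": joint torques, N m; "tcp_pos": TCP position; "tcp_rot": TCP orientation; "wrist_force": force on the tool from outside, world axes, zero at the start; "torque": the same for the moment, N m; "opening": opening from 0.0 (shut) to 1.0 (fully open); "gripper_force": force on a finger pad.
Only numpy, scipy, OpenCV 4.12 (cv2) and the standard library are available. Lean on these libraries where they do the work, as an engineer would, in place of code of your own. Each camera call takes 0.05 s, during which the arm holds its last target. There are 200 camera calls.

### The job

With the fingertips, gently push the round wooden blank lying in the white gutter up the slope and over the crest until it rests against the metal stop plate; it then stays there without rolling back. Then push the dark metal swing bar beside the gutter all the way across the gutter behind the blank, as a keeper. Only push: never pinch the blank, lift it or let it leave the gutter, and leave the other things on the bench where they are.

Things in the scene. Friction and masses are not known exactly. Their poses are not given: they have to be found in the camera images.
- gutter: white gutter fixture, fixed to the bench. Origin at bench height under its middle; +x = uphill along the channel, +y = the swing bar's side, z up. Channel centred on y = 0, 64 mm wide inside; side walls 10 mm thick, their tops 14 mm above the floor all along. Floor level at z = 20 mm from x = -200 to -70 mm; low end board there 14 mm high. Wooden block behind the stop, z up to 85 mm
- slope_foot (a point): fixed point on the gutter floor's centre line where the level part ends and the climb begins: gutter frame x = -70, z = 20 mm. The floor climbs straight from here to the crest
- crest (a point): fixed point on the gutter floor's centre line at its highest: gutter frame x = 75, z = 43 mm. From here the floor falls straight to z = 35 mm at x = 132 mm, where the aluminium stop plate's face stands (84 mm wide, top at z = 108 mm)
- blank: the round wooden blank to be pushed: solid cylinder 60 mm diameter, 58 mm long, about 0.1 kg, lying across the gutter so that it rolls along it. Origin at its centre (its frame turns as it rolls). It starts at rest on the level part; on the slope it rolls back when let go; past the crest it rolls to the stop and stays
- seat (a point): fixed point: where the centre of the blank is when it rests against the stop plate (gutter frame x = 102, y = 0, z = 69.5 mm)
- keeper (a joint): dark metal swing bar, 16 mm wide, 18 mm high, turning level. 0: it points from its pivot downhill (gutter -x), beside the gutter; negative: its end is swung away from the gutter; 1.57 rad, its end stop: across the gutter, pointing to gutter -y, behind the seated blank. Starts at -0.5 to -0.05; moves with about 1 N at its end and stays where left
- keeper_pivot (a point): the swing bar's upright pivot axis at the bar's mid-height: gutter frame x = 58, y = 56, z = 70 mm, on a post beside the gutter. The bar reaches 100 mm from here to its tip and 12 mm the other way
- keeper_tip (a point): end of the swing bar, on its centre line at mid-height (z = 70 mm), 100 mm from the pivot
- spare: bystander: a second, identical wooden blank standing upright on its end; origin at its centre
- pot: bystander: closed white plastic jar, 72 mm diameter, 75 mm high; origin under its centre
- tape: bystander: cardboard tape core lying flat, 90 mm outside, 72 mm inside, 24 mm high; origin under its centre
- driver: bystander: screwdriver with black handle lying on the bench; origin under its middle
- mallet: bystander: rubber mallet lying on the bench, head 58 mm diameter, about 300 mm long; origin under it
- glue: bystander: white glue bottle, 60 mm diameter, 170 mm high; origin under its centre
- offcut: bystander: flat grey-green board offcut, 110 x 45 x 18 mm; origin under its centre
Mind the look-alikes: they are no part of the job. Leave any purple or red look-alike of the blank alone.

How it is judged:
On the way, in this order (a step that is already met when the one before it is completed fails the run):
1. the blank rests over the crest against the stop plate while the swing bar is still open (x of blank in the frame of gutter between 0.097 and 0.108 m and z of blank in the frame of gutter between 0.063 and 0.075 m and y of blank in the frame of gutter between -0.008 and 0.008 m and value of joint keeper below 1 rad), for 0.3 s.
2. the swing bar is across the gutter behind the blank (x of blank in the frame of gutter between 0.097 and 0.108 m and z of blank in the frame of gutter between 0.063 and 0.075 m and y of blank in the frame of gutter between -0.008 and 0.008 m and value of joint keeper above 1.4 rad), for 0.2 s.
At the end, for the whole second after the job is handed in: the blank lies at rest in its seat, within 5 mm of touching the stop plate and resting on the gutter floor, and the swing bar is across the gutter, within 0.17 rad of its end stop (all of step 2 and linear speed of blank below 0.02 m/s).
It fails at once if the blank is lifted off the gutter floor (z of blank in the frame of gutter above 0.09 m or (x of blank in the frame of gutter below -0.075 m and z of blank in the frame of gutter above 0.064 m)).
It fails at once if the blank leaves the gutter (y of blank in the frame of gutter above 0.015 m or y of blank in the frame of gutter below -0.015 m or z of blank in the frame of gutter below 0.035 m).
It fails at once if the blank is pinched or rammed: more than 35 N from the fingers (contact force between the fingers and blank above 35 N).
It fails at once if a bystander is moved more than 30 mm or knocked over (distance of any of spare, pot, tape, driver, mallet, glue, offcut from where it was at the start of the episode above 0.03 m or angle between any of spare, pot, glue's own z axis and vertical above 0.6 rad).
It also fails if it takes over 56 s, if anything falls off the work surface, if the arm or the gripper's body presses on something with over 40 N, if the wrist force passes 120 N, or if a joint passes its speed limit or range.

## Working session

There is one attempt and no reset: what is moved stays moved. The work goes in short steps, each a Python script; the robot and the scene stay as the last script left them, time stands still between calls to the robot, and variables do not carry over. Pictures are saved under pics/ and viewed, at most 10 in all, crops included, and the job is handed in when it is done.

```bash
mkdir -p pics; python3 - <<'E'
from plant import robot
import cv2, numpy as np, pickle
print(robot.nose_length, robot.sense())
for n in ("scene","side"):
    f=robot.grab_frame(n); pickle.dump(f,open(n+".pkl","wb"))
    print(n,f["fx"],f["R"],f["t"])
    cv2.imwrite(f"pics/{n}0.png",cv2.resize(f["image"][:,:,::-1],(800,600)))
E
```

```text
0.011 {'t': 0.0, 'joint_pos': array([ 1.13609989,  0.46946639, -0.04861665,  1.53368559,  0.02407652,
        1.14102308, -0.08232066]), 'joint_velocities': array([-7.17107365e-04,  1.63132256e-04, -1.00497085e-04, -9.21341097e-04,
        1.11432785e-03, -5.00540448e-04,  9.99809451e-05]), 'effort': array([ 6.86092881e-05, -5.10304892e+01, -4.66519792e-02, -2.37714440e+01,
        1.07131942e-02,  7.45858590e-03, -6.66957135e-06]), 'tcp_pos': array([ 0.26626041, -0.61964852,  0.24124818]), 'tcp_rot': array([-3.13959526e+00,  4.31779413e-05,  4.05816836e-01]), 'wrist_force': array([-0.06345657, -0.13865362, -0.31082138]), 'torque': array([0.0240419 , 0.02003645, 0.04482552]), 'gripper_force': 0.0, 'opening': 1.0020509058161602}
scene 451.87296402970276 [[ 0.49216302  0.87029976 -0.01881181]
 [ 0.50118678 -0.30096287 -0.8113157 ]
 [-0.71174952  0.38987135 -0.58430553]] [-0.29841101 -0.22625531  1.77748463]
side 463.4992014117407 [[-0.83650188 -0.54781928  0.01259524]
 [-0.27048223  0.3928091  -0.87894276]
 [ 0.47655426 -0.73864406 -0.47676093]] [0.48926865 0.21539813 1.01100382]
```

View pics/scene0.png

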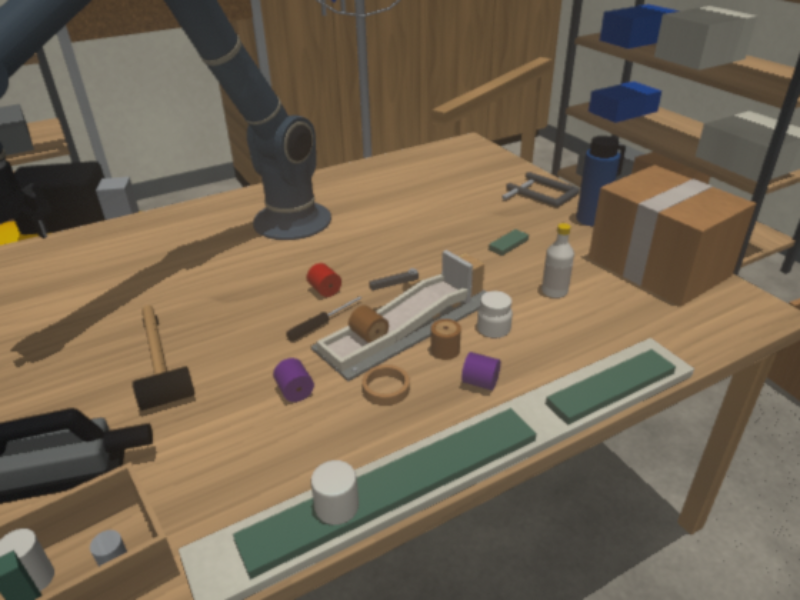

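View pics/side0.png

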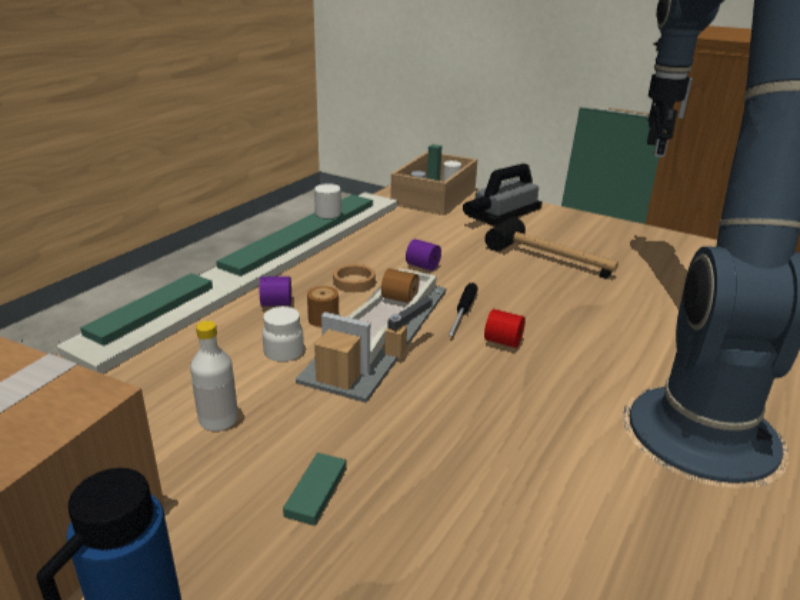

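The blank (about 368,323 scene; 400,285 side, in 800x600 px) lies in the gutter. The stop is at 457,270 (scene), and the keeper is on the robot's side. Next I'll enlarge the gutter in both views.

```bash
python3 - <<'E'
import pickle,cv2
for n,(r0,r1,c0,c1) in {"scene":(170,270,215,355),"side":(180,285,200,340)}.items():
    f=pickle.load(open(n+".pkl","rb"))
    im=cv2.resize(f["image"][r0:r1,c0:c1,::-1],None,fx=5.7,fy=5.7,interpolation=cv2.INTER_CUBIC)
    for c in range(c0,c1,20): cv2.putText(im,str(c),(int((c-c0+.5)*5.7),10),0,.35,(0,0,255)); cv2.line(im,(int((c-c0+.5)*5.7),12),(int((c-c0+.5)*5.7),20),(0,0,255))
    for r in range(r0,r1,20): cv2.putText(im,str(r),(0,int((r-r0+.5)*5.7)),0,.35,(0,0,255)); 
    cv2.imwrite(f"pics/{n}c.png",im); print(im.shape)
E
```

```text
(570, 798, 3)
(598, 798, 3)
```

View pics/scenec.png

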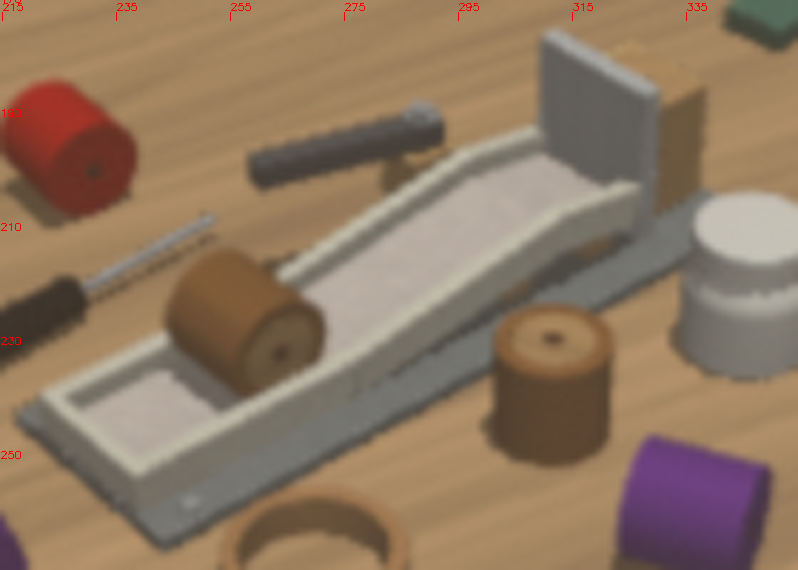

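View pics/sidec.png

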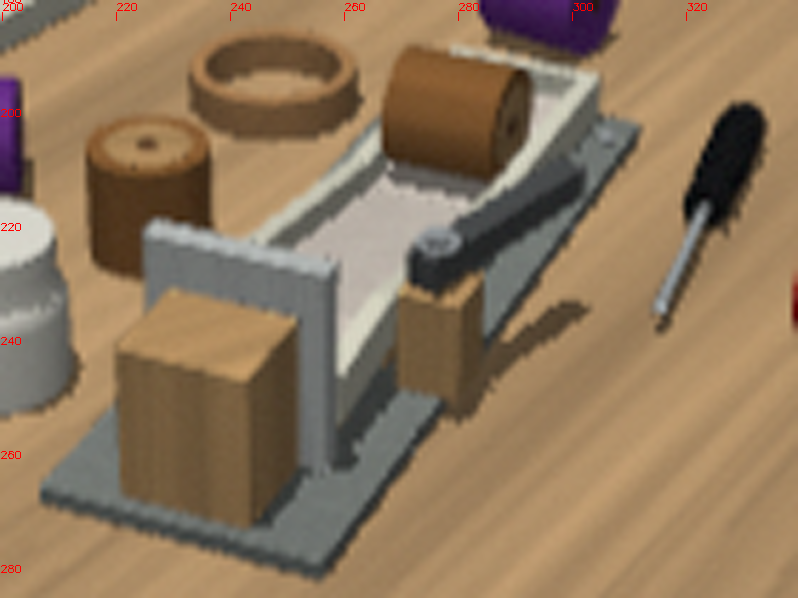

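Both crops show the features I need: stop plate top corners, low-end corners, keeper pivot bolt and bar tip. I'll fit the gutter pose to them, with the keeper angle and blank position.

```bash
cat > fit.py <<'E'
import pickle,numpy as np,cv2
from scipy.optimize import least_squares
F={n:pickle.load(open(n+".pkl","rb")) for n in("scene","side")}
def proj(f,X):
    c=f["R"]@X+f["t"]; return np.array([f["fx"]*c[0]/c[2]+f["cx"],f["fy"]*c[1]/c[2]+f["cy"]])
off={"scene":(215,170),"side":(200,180)}
def px(n,u,v): return np.array([u/5.7+off[n][0]-.5,v/5.7+off[n][1]-.5])
def g2w(p,X): c,s=np.cos(p[2]),np.sin(p[2]); return np.array([p[0]+c*X[0]-s*X[1],p[1]+s*X[0]+c*X[1],X[2]])
E=None
def bl(p): return (p[5],0,.050)
def tip(p): return (.058-.1*np.cos(p[4]),.056+.1*np.sin(p[4]),.079)
ob=[("scene",541,42,(.132,.042,.108)),("scene",655,97,(.132,-.042,.108)),
("side",333,262,(.132,.042,.108)),("side",152,222,(.132,-.042,.108)),
("scene",422,112,(.058,.056,.081)),("side",437,240,(.058,.056,.081)),
("scene",40,398,lambda p:(p[3],.042,.034)),("scene",140,474,lambda p:(p[3],-.042,.034)),("side",600,75,lambda p:(p[3],.042,.034)),
("scene",250,157,tip),("side",579,166,tip),
("scene",282,352,lambda p:(p[5],-.029,.050)),("side",512,124,lambda p:(p[5],.029,.050))]
def res(p): return np.concatenate([proj(F[n],g2w(p,np.array(X(p) if callable(X) else X)))-px(n,u,v) for n,u,v,X in ob])
# sign: bar at angle a rotates from -x (0) toward -y (1.57): tip y=.056-.1 sin a ; here p[4] = -a
best=min((least_squares(res,[.6,-.1,y,-.21,.2,-.13],loss="soft_l1") for y in np.arange(-3,3,1)),key=lambda s:s.cost)
p=best.x
if __name__=="__main__":
    print(p,best.cost); print(res(p).reshape(-1,2).round(1))
    f=F["scene"]
    np.save("pose.npy",p)
    for nm,X in dict(low=(-.2,0,0),foot=(-.07,0,.02),crest=(.075,0,.043),seat=(.102,0,.0695),pivot=(.058,.056,.07),tip=tip(p),blank=bl(p)).items(): print(nm,g2w(p,np.array(X)).round(4))
    for nm,pts in dict(spare=(553,340),red=(60,130),driver_tip=(210,220),driver_h=(80,290),pot=(755,230)).items():
        u=px("scene",*pts); z=f["range_z"][int(round(u[1])),int(round(u[0]))]
        W=f["R"].T@(np.array([(u[0]-f["cx"])/f["fx"]*z,(u[1]-f["cy"])/f["fy"]*z,z])-f["t"])
        c,s=np.cos(p[2]),np.sin(p[2]); d=W[:2]-p[:2]; print(nm,W.round(3),"gutter",(c*d[0]+s*d[1]).round(3),(-s*d[0]+c*d[1]).round(3))
E
python3 fit.py
```

```text
[ 0.56511901  0.04727573  1.74837347 -0.20780667  0.33470763 -0.10893638] 2.343696154665519
[[ 0.1 -1.3]
 [-1.1 -0.2]
 [ 0.4  0. ]
 [-0.1 -0.5]
 [ 0.3  0.3]
 [-0.4  0.3]
 [ 0.2 -0.8]
 [-0.4  0.5]
 [-0.1  0.1]
 [ 0.1 -0.4]
 [-0.  -0.4]
 [-0.1  0.4]
 [-0.3  0.3]]
low [ 0.6004 -0.1496  0.    ]
foot [ 0.5775 -0.0216  0.02  ]
crest [0.5519 0.1211 0.043 ]
seat [0.5471 0.1477 0.0695]
pivot [0.4998 0.0945 0.07  ]
tip [ 0.4841 -0.0043  0.079 ]
blank [ 0.5844 -0.0599  0.05  ]
spare [0.681 0.062 0.058] gutter -0.006 -0.117
red [ 0.38  -0.072  0.059] gutter -0.084 0.204
driver_tip [ 0.447 -0.014  0.017] gutter -0.04 0.127
driver_h [ 0.473 -0.105  0.02 ] gutter -0.134 0.117
pot [0.678 0.187 0.077] gutter 0.118 -0.136
```

```bash
cat > h.py <<'E'
from plant import robot
import numpy as np
p=np.load("pose.npy")
c,s=np.cos(p[2]),np.sin(p[2])
def W(x,y,ztip): return [p[0]+c*x-s*y,p[1]+s*x+c*y,ztip+robot.nose_length]   # gutter xy + fingertip height
def st(): 
    q=robot.sense(); d=q["tcp_pos"][:2]-p[:2]
    return "t %.1f x %.4f y %.4f tip %.4f F %s op %.2f"%(q["t"],c*d[0]+s*d[1],-s*d[0]+c*d[1],q["tcp_pos"][2]-robot.nose_length,q["wrist_force"].round(1),q["opening"])
E
python3 - <<'E'
from h import *
for y in (p[2],p[2]-np.pi):
    for X in ((-.165,0,.04),(.05,0,.06),(0,.118,.062)): print(y,robot.inverse_kinematics(W(*X),[np.pi,0,y]))
E
```

```text
1.7483734723146678 [ 0.51291687  0.64344647 -0.53916663  1.83774696  0.4511001   0.7846291
 -0.08617581]
1.7483734723146678 [ 0.22605053  0.58333308 -0.6287654   1.9219055   0.47463503  0.78787322
 -0.48959271]
1.7483734723146678 [ 0.38912081  0.43184437 -0.65519711  2.17788238  0.42965147  0.65887814
 -0.39019174]
-1.3932191812751253 [-0.59249576  0.89237993  1.10376344  1.90289131 -0.96748972  1.00511828
 -2.00144856]
-1.3932191812751253 [-0.99594964  0.79530919  1.10657142  1.99072119 -0.89788165  0.9553189
 -2.38314694]
-1.3932191812751253 [-0.98514473  0.61012135  1.1127903   2.24767274 -0.81929517  0.78010224
 -2.26953656]
```

```bash
python3 - <<'E'
from h import *
import cv2
robot.grip(0.25,20)
robot.goto(W(-.165,0,.2),[np.pi,0,p[2]])
print(st())
print(robot.move_straight(W(-.167,0,.037),vel=.1,contact_N=8),st())
f=robot.grab_frame("side"); g=robot.grab_frame("scene")
a=cv2.resize(f["image"][130:270,200:340,::-1],(400,400)); b=cv2.resize(g["image"][150:290,200:340,::-1],(400,400))
cv2.imwrite("pics/down.png",cv2.hconcat([a,b]))
E
```

```text
t 2.9 x -0.1669 y 0.0005 tip 0.1999 F [0.4 0.7 0.6] op 0.25
False t 4.7 x -0.1671 y -0.0004 tip 0.0376 F [0.3 0.6 0.3] op 0.25
```

View pics/down.png

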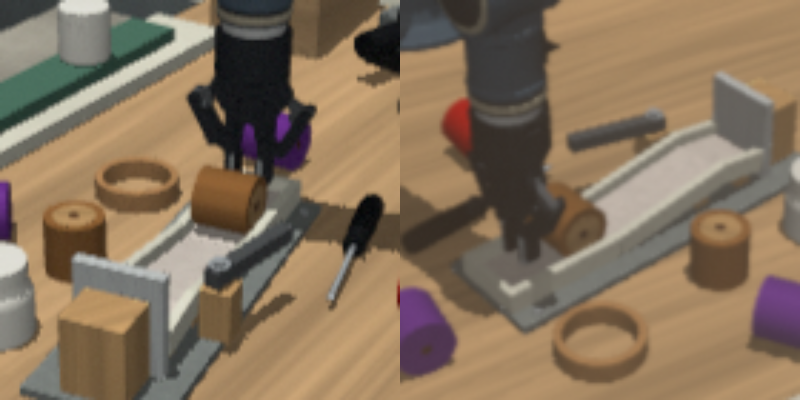

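The fingers are in the channel behind the blank (left view, about 245,180 px) and centred. Now I'll push uphill.

```bash
python3 - <<'E'
from h import *
import cv2
for X,v in (((-.111,0,.037),.03),((.034,0,.062),.04),((.048,0,.062),.03)):
    hit=robot.move_straight(W(*X),vel=v,contact_N=12); print(hit,st())
    if hit: break
robot.sleep(.5)
f=robot.grab_frame("side"); g=robot.grab_frame("scene")
a=cv2.resize(f["image"][130:270,200:340,::-1],(400,400)); b=cv2.resize(g["image"][150:290,200:340,::-1],(400,400))
cv2.imwrite("pics/pushed.png",cv2.hconcat([a,b]))
E
```

```text
False t 6.8 x -0.1112 y -0.0000 tip 0.0370 F [-0.2 -1.4  1.2] op 0.25
False t 10.6 x 0.0339 y -0.0000 tip 0.0620 F [ 0.1  0.2 -0.6] op 0.25
False t 11.2 x 0.0481 y -0.0000 tip 0.0620 F [-0.8 -0.3  0.2] op 0.25
```

View pics/pushed.png

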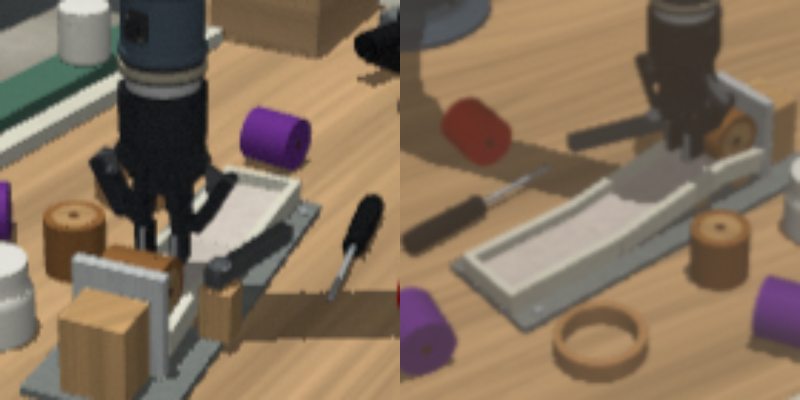

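The blank is over the crest and touching the plate (right view, about 730,133 px). The keeper is next.

```bash
python3 - <<'E'
from h import *
import cv2
def tgt(a,m,r=.08):
    u=np.array([-np.cos(a),-np.sin(a)]); n=np.array([np.sin(a),-np.cos(a)])
    h=.011*abs(n[0])+.014*abs(n[1])
    return np.array([.058,.056])+r*u-n*(.008+h+m)
robot.move_straight(W(.02,0,.066),vel=.1); robot.move_straight(W(.0,0,.17),vel=.15)
robot.grip(0,20)
A=-p[4]; print("angle",A)
x,y=tgt(A,.018)
robot.move_straight(W(x,y,.17),vel=.15); robot.move_straight(W(x,y,.064),vel=.1); print(st())
for a in np.linspace(A,1.45,9):
    x,y=tgt(a,0)
    hit=robot.move_straight(W(x,y,.064),vel=.06,contact_N=12); print(round(a,2),hit,st())
    if hit: break
else:
    x,y=tgt(1.57,-.006); print(robot.move_straight(W(x,y,.064),vel=.02,contact_N=5),st())
robot.sleep(.3)
f=robot.grab_frame("side"); g=robot.grab_frame("scene")
a=cv2.resize(f["image"][130:270,200:340,::-1],(400,400)); b=cv2.resize(g["image"][150:290,200:340,::-1],(400,400))
cv2.imwrite("pics/keep.png",cv2.hconcat([a,b]))
E
```

```text
angle -0.33470763372556717
t 15.6 x -0.0035 y 0.1222 tip 0.0645 F [-0.1  0.6 -1.2] op -0.00
-0.33 False t 16.1 x -0.0095 y 0.1054 tip 0.0640 F [-0.4 -0.5  0.4] op -0.00
-0.11 False t 16.6 x -0.0191 y 0.0876 tip 0.0639 F [0.2 0.4 0.7] op 0.00
0.11 False t 17.0 x -0.0242 y 0.0695 tip 0.0640 F [ 0.2  0.7 -0.3] op -0.00
0.33 False t 17.5 x -0.0257 y 0.0526 tip 0.0640 F [-0.1  1.   0.8] op 0.00
0.56 False t 17.9 x -0.0233 y 0.0349 tip 0.0640 F [1.1 0.2 0.1] op -0.00
0.78 False t 18.4 x -0.0166 y 0.0174 tip 0.0640 F [ 0.2 -1.  -0.1] op 0.00
1.0 False t 18.8 x -0.0054 y 0.0013 tip 0.0641 F [0.  0.2 0.2] op -0.00
1.23 False t 19.3 x 0.0099 y -0.0120 tip 0.0641 F [0.3 0.  0.3] op 0.00
1.45 False t 19.8 x 0.0286 y -0.0212 tip 0.0641 F [-0.5  0.3 -0.1] op 0.00
True t 20.4 x 0.0368 y -0.0221 tip 0.0635 F [ 0.4 -0.1  0. ] op 0.00
```

View pics/keep.png

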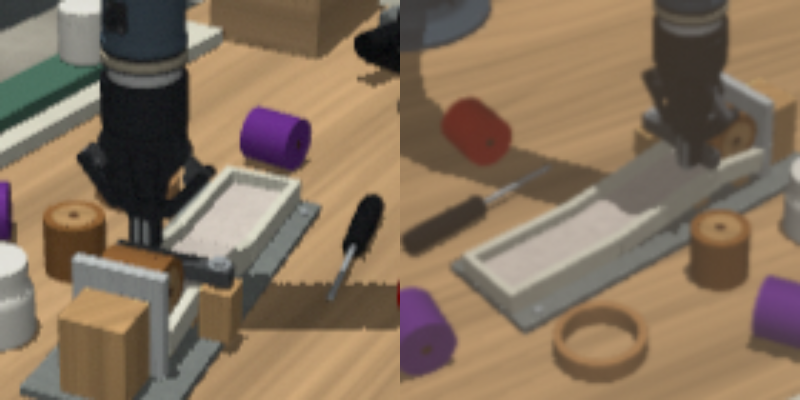

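The bar is across behind the blank (left view, about 180,258 px). I'll give it one firmer nudge to confirm the end stop, then retreat and look.

```bash
python3 - <<'E'
from h import *
import cv2
print(robot.move_straight(W(.045,-.022,.064),vel=.02,contact_N=10),st())
robot.move_straight(W(.015,-.022,.066),vel=.08); robot.move_straight(W(-.03,-.022,.2),vel=.15)
robot.move_straight(W(-.15,-.022,.25),vel=.15)
f=robot.grab_frame("side"); g=robot.grab_frame("scene")
a=cv2.resize(f["image"][180:280,210:310,::-1],(400,400)); b=cv2.resize(g["image"][160:260,260:360,::-1],(400,400))
cv2.imwrite("pics/fin.png",cv2.hconcat([a,b]))
E
```

```text
True t 21.1 x 0.0368 y -0.0212 tip 0.0628 F [-0.3  0.3 -0.1] op 0.00
```

View pics/fin.png

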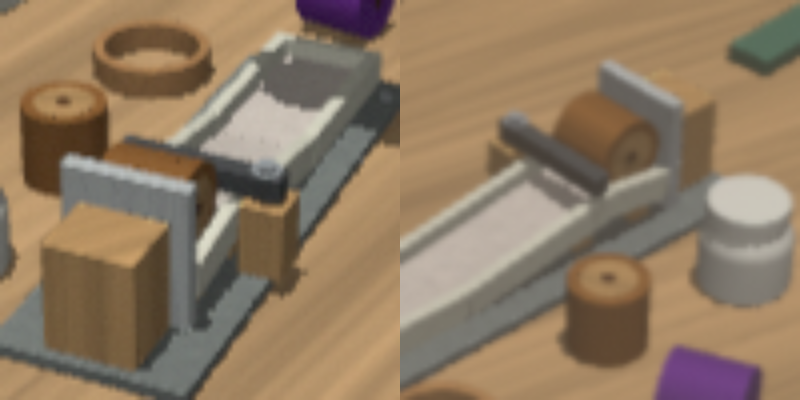

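The bar lies square across the gutter (right view, from 515,125 to 600,185 px) and the blank is against the plate (610,135 px). The second nudge stopped at the same place, so the bar is at its end stop.

```bash
python3 -c "
from plant import robot
print(robot.close_job())"
```

```text
the job is handed in; nothing more can be done
None
```

The blank rests against the stop plate with the swing bar at its end stop across the gutter behind it; the job was handed in at about 23 s with nothing else seen to move, but no verdict was returned.

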